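Feel for the thumb notch and pop the socket hatch

TASK

The socket hatch in the top of the bench's power spine has no handle: its catch is sunk in a thumb notch somewhere along the spine's front edge, on the robot's side. Starting near one end of that edge, run a fingertip along its top, in contact, until you find the notch, then press the catch inside it down until the hatch springs ajar. Draw the finger away and leave the hatch standing where its spring holds it; grasp nothing and leave everything else on the bench where it lies.

Things in the scene. Friction and masses are not known exactly. Their poses are not given: they have to be found in the camera images.
- spine: Power spine: light-grey housing across the bench, 1240 mm long (y), 140 mm deep (x), 90 mm high; its end housings, from 320 mm off centre outward, are 100 mm high. Origin: middle of its underside, on the bench; x from the robot's side to the far side, y along it to the left, z up. Its front edge is the bare aluminium land on top, robot's side: level, rigid, 44 mm wide, 90 mm above the bench
- edge_mid (a point): Point on the land of the front edge, 16 mm behind the spine's front face, half way along the spine; same axes. The thumb notch's middle is at most 120 mm left or right of it. Notch: 70 mm along the edge, from the front face 36 mm back (then an 8 mm rib at land height), open to the top and to the front. Elsewhere the land is unbroken
- edge_left (a point): Point on the same land, 200 mm to the left (+y) of edge_mid, 16 mm behind the front face, always left of the notch
- edge_right (a point): Point on the same land, 200 mm to the right (-y) of edge_mid, 16 mm behind the front face, always right of the notch
- catch (a joint): Dark steel tab lying in the notch, 62 mm along the edge, 30 mm front to back, top 10 mm below the land. Value: rad pressed down, 0 at rest, 0.26 at its stop; turns about a level axis along the spine, 52 mm behind the front face, so 16 mm behind the face it sinks 3.6 mm per 0.1 rad. Gives from 3.5 N, 6 to 7 N at the stop; frees the hatch by 0.17 rad; springs back when let go
- hatch (a joint): Opening angle of the socket hatch, rad, 0 shut: grey flap, 260 mm along the spine, 79 mm deep, just behind the front edge, the notch midway along its front; its top 3 mm below the land, hinge at its far side. Once the catch frees it, its spring swings it up within 1 s to 0.55 to 0.68 rad (rim 45 mm above the land) and holds it there
- adaptor: white plug-in travel adaptor, 42 x 42 x 30 mm, lying on the spine's blank top cover behind the front edge; origin under its middle. To be left alone
- multimeter: dark hand multimeter, 150 x 76 x 38 mm, lying on the bench; origin under its middle. To be left alone
- circuit_board: green circuit board, 105 x 75 mm, up to 13 mm tall, lying on the bench; origin under its middle. To be left alone
- screwdriver: screwdriver, 180 mm long, lying on the bench; origin under its middle. To be left alone
- tweezers: steel tweezers, 125 mm long, lying on the bench; origin under its middle. To be left alone
- solder_reel: reel of solder, 60 mm diameter, 44 mm tall, standing on the bench; origin under its middle. To be left alone
- flux_bottle: small capped bottle, 40 mm diameter, 85 mm tall, standing on the bench; origin under its middle. To be left alone

How it is judged:
By the outcome, as a careful person would: the job done as asked, in the order asked, and still so for the second after the job is handed in, with the robot touching nothing.
It also fails if it takes over 69 s, if anything falls off the work surface, if the arm or the gripper's body presses on something with over 40 N, if the wrist force passes 120 N, or if a joint passes its speed limit or range.

ROBOT

A 6-joint arm with a two-finger parallel gripper is mounted at the origin on the work surface. World frame = base frame: x ahead of the robot, y to its left, z up, the work surface at z = 0. Lengths are in m, angles in rad, forces in N, time in s.
With the tool pointing down it reaches from about 0.35 to 0.85 m from the base axis. Payload 8.1 kg.
Tool frame: the origin (TCP) lies between the finger pads; the fingertips stand tips_ahead ahead of it and the grasp point (between the pads) lies 8 mm behind it (tips_ahead is the distance from the TCP to the fingertips, in m); z points along the fingers, x is the direction in which the jaws open and shut, and the axes are right-handed (so a half turn about z gives the same grasp; the last joint's range is limited). The gripper opens to 93 mm and grips with 3 to 60 N. Pads are 15 mm wide; open, the fingers measure 128 mm over their backs; the gripper's body (75 mm by 188 mm) begins 65 mm behind the grasp point.
Start: joints at [1.028, 0.13, 1.488, -0, 1.523, -0.085], TCP at [0.265, 0.538, 0.205] pointing down, gripper open.
Joint ranges: [-2.96, 2.96], [-0.89, 2.26], [0.02, 2.5], [-1.34, 4.48], [0, 2.73], [-2.66, 2.66]. Speed limits (rad/s): [2.39, 2.39, 2.79, 3.14, 3.14, 3.14].

INTERFACE

Orientations are given as a rotation vector (axis times angle).
In Python, from plant import * gives the robot as it stands.
- The arm moves only by the tool play_rows, never from a script. Its argument "increments" is a list that holds one entry, the list of rows, each a list of 4 numbers: the shift along the tool's x, y, z in cm, then the turn about the tool's z in rad. A call has 1 to 5 rows; each row is the pose to reach, as a shift and turn from the pose measured when the call began, along the tool's axes at that moment; what a row does not reach only later rows make up. A row lasts 1/10 s, in which the tool goes at most 50 mm and 8.59 degrees, less where a joint would pass 70% of its speed; a pose out of reach is approached as far as the arm can. A call with a gripper value outside its range is refused whole. "jaw" is the finger opening in cm, from 0 to 9.3, set as the call begins (left out, the last holds). The fingers move at their own pace and stop on an object; "squeeze" is the grip in N (left out, the last holds). Time passes only in rows, so rows that repeat a pose let the fingers close. It gives the time, the measured TCP pose, the force and the opening at its end, in the units of the state.
- read_state(): the state, without advancing time (a new reading comes with each control period).
- read_camera(name): name is "side" or "top" or "wrist"; returns (picture, depth): 480x640x3 uint8, blue, green, red; 480x640 float32, m along the optical axis (not along the pixel's ray), 0 where there is no reading.
- camera_params(name): a dict with "K" (3x3 intrinsics, pixels), "eye" and "orientation" of the camera in the world. Camera axes: x right, y up, looking along -z (the intrinsics and any distortion apply to the point x, -y, -z); pixel columns grow to the right and rows downward; lengths in m; the calibration is good to about 2 mm. A picture is of the moment at which its call begins: read the wrist's pose just before it. camera_params takes no time and is no camera call; for the wrist camera it gives the pose at the moment of the call.
- close_job(): hands the job in, once; it reports no verdict.
The state is a dict: "t": time; "q": joint angles; "dq": joint speeds; "joint_torque": joint torques, N m; "tool_pos": TCP position; "orientation": TCP orientation; "force": force on the tool from outside, world axes, zero at the start; "wrist_torque": the same for the moment, N m; "opening": finger opening in m.
Only numpy, scipy, OpenCV 4.12 (cv2) and the standard library are available. Lean on these libraries where they do the work, as an engineer would, in place of code of your own. Each camera call takes 0.05 s, during which the arm holds its last target.

## Working session

There is one attempt and no reset: what is moved stays moved. The work goes in short steps, Python scripts to look and compute and a tool call to move; the robot and the scene stay as the last step left them, time stands still between calls to the robot, and variables do not carry over. Pictures are saved under pics/ and viewed, and the job is handed in when it is done.

Besides the shell and the picture viewer there is one more tool, called after "Call:" as name(argument=value, ...) on one line, values as JSON. play_rows: Moves the arm, as the interface text tells. Its arguments: {"type":"object","properties":{"increments":{"type":"array"},"jaw":{"type":"number"},"squeeze":{"type":"number"}},"required":["increments"]}

```bash
mkdir -p pics; ls; python3 - <<'E'
from plant import *
import cv2
s=read_state(); print(s)
for n in ["top","side","wrist"]:
    p,d=read_camera(n); cv2.imwrite(f"pics/{n}0.png",p); c=camera_params(n); print(n,c)
    import numpy as np; np.save(f"{n}0.npy",d)
E
```

```text
pics
{'t': 0.0, 'q': array([ 1.02761759e+00,  1.31153325e-01,  1.48926680e+00, -2.73312022e-05,
        1.52296722e+00, -8.54154544e-02]), 'dq': array([-9.93618611e-05,  1.28418395e-03,  3.23789269e-04, -3.82856797e-04,
       -3.70945319e-04, -1.47251173e-03]), 'joint_torque': array([ 6.47920842e-05, -5.59859169e+01, -4.91758919e+01,  7.66956504e-02,
        3.59883439e-02, -1.81343976e-04]), 'tool_pos': array([0.26486281, 0.53772884, 0.20349899]), 'orientation': array([ 2.66681317e+00,  1.65904660e+00, -2.49187852e-03]), 'force': array([ 1.12132621,  0.44596003, -0.03205076]), 'wrist_torque': array([-0.02261802, -0.02359007,  0.01113114]), 'opening': 0.0928957906063246}
top {'K': array([[458.12909087,   0.        , 321.6532111 ],
       [  0.        , 458.12909087, 237.38251575],
       [  0.        ,   0.        ,   1.        ]]), 'eye': array([ 0.30151726, -0.00364515,  1.03093443]), 'orientation': array([ 0.17672487, -0.16805552, -1.48257694])}
side {'K': array([[481.88577378,   0.        , 313.7944068 ],
       [  0.        , 481.88577378, 240.56627172],
       [  0.        ,   0.        ,   1.        ]]), 'eye': array([-0.00970868, -0.71673927,  0.58912709]), 'orientation': array([ 1.01788196, -0.31031642, -0.55429849])}
wrist {'K': array([[372.15978977,   0.        , 319.77195675],
       [  0.        , 372.15978977, 234.87710448],
       [  0.        ,   0.        ,   1.        ]]), 'eye': array([0.20507969, 0.56776778, 0.38365097]), 'orientation': array([-0.21929321, -0.13379679,  1.10718381])}
```

View pics/top0.png

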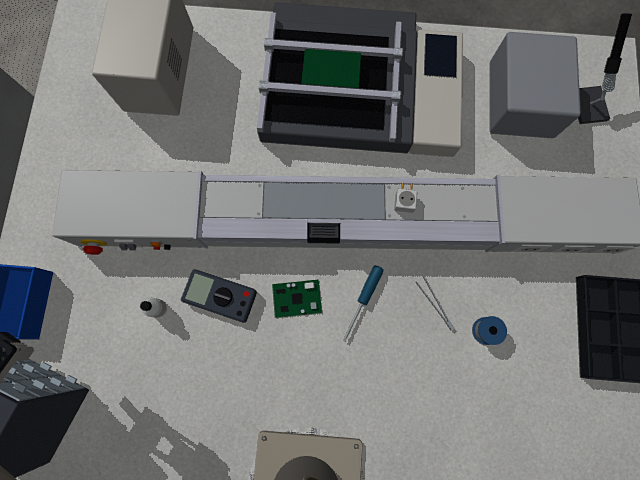

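View pics/side0.png

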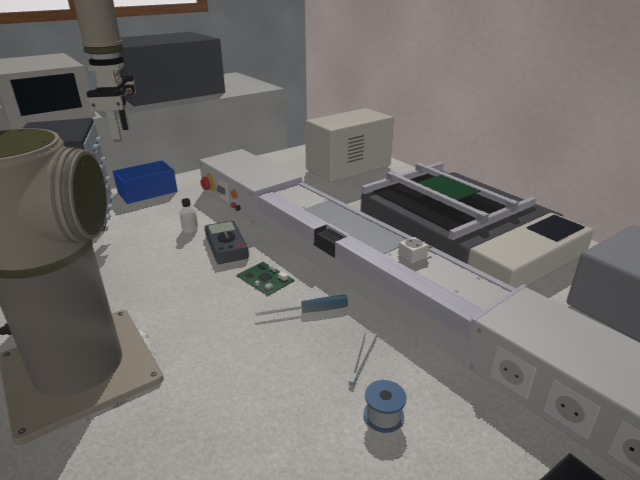

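View pics/wrist0.png

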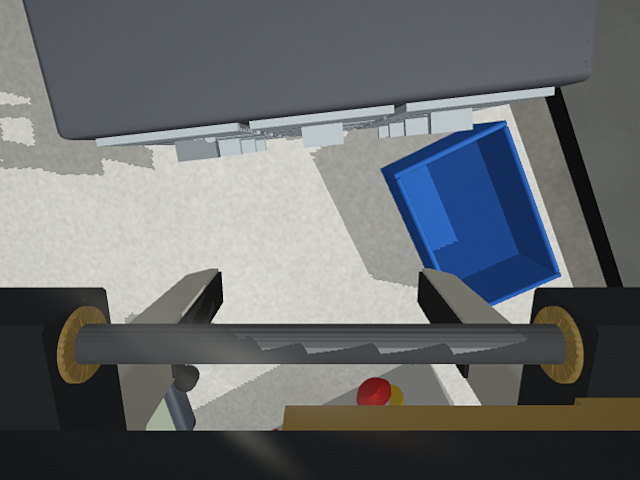

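The top view shows the spine's land running along row ~230 from col 203 to col 498. The notch with the dark catch is at about (323,232), the hatch spans cols 263–385, and the adaptor is at (405,199). Next I'll take enlarged crops and world positions.

```bash
cat > h.py <<'E'
import numpy as np, cv2
from scipy.spatial.transform import Rotation as R
def deproj(c,u,v,d):
    K=c["K"]; x=(u-K[0,2])/K[0,0]*d; y=(v-K[1,2])/K[1,1]*d
    return R.from_rotvec(c["orientation"]).apply(np.c_[x,-y,-d*np.ones_like(x)])+c["eye"]
def ray_z(c,u,v,z):
    p=deproj(c,np.array([u*1.]),np.array([v*1.]),np.array([1.]))[0]; e=c["eye"]; r=p-e
    return e+r*(z-e[2])/r[2]
E
python3 - <<'E'
from plant import *
from h import *
c=camera_params("top"); d=np.load("top0.npy"); p=cv2.imread("pics/top0.png")
cv2.imwrite("pics/crop_top.png",cv2.resize(p[165:265,190:350],(800,500),interpolation=cv2.INTER_NEAREST))
cv2.imwrite("pics/crop_top2.png",cv2.resize(p[165:265,350:510],(800,500),interpolation=cv2.INTER_NEAREST))
p=cv2.imread("pics/side0.png")
cv2.imwrite("pics/crop_side.png",cv2.resize(p[180:330,240:480],(800,500),interpolation=cv2.INTER_NEAREST))
for col in (215,250,290,323,360,420,480):
    for v in range(212,250,3):
        print(col,v,p[v,col].tolist() if 0 else '',deproj(c,np.array([col*1.]),np.array([v*1.]),np.array([d[v,col]]))[0].round(4))
E
```

```text
215 212  [0.5509 0.2421 0.0869]
215 215  [0.5441 0.241  0.088 ]
215 218  [0.5371 0.2396 0.0896]
215 221  [0.5307 0.239  0.0888]
215 224  [0.5241 0.238  0.0891]
215 227  [0.517  0.2365 0.0919]
215 230  [0.5105 0.2356 0.0919]
215 233  [0.5053 0.2361 0.0864]
215 236  [0.4982 0.2346 0.0892]
215 239  [0.4947 0.2373 0.075 ]
215 242  [0.4944 0.2444 0.0431]
215 245  [0.4938 0.2517 0.0105]
215 248  [ 4.889e-01  2.534e-01 -1.000e-04]
250 212  [0.5571 0.1676 0.0869]
250 215  [0.5506 0.1669 0.0864]
250 218  [0.5433 0.1657 0.089 ]
250 221  [0.5363 0.1646 0.091 ]
250 224  [0.5297 0.1637 0.0914]
250 227  [0.5229 0.1628 0.0924]
250 230  [0.5172 0.1626 0.0894]
250 233  [0.5106 0.1617 0.0899]
250 236  [0.5036 0.1606 0.0924]
250 239  [0.5003 0.1625 0.0772]
250 242  [0.4992 0.1664 0.0504]
250 245  [0.4991 0.1713 0.017 ]
250 248  [0.4951 0.1732 0.0018]
290 212  [0.564  0.0823 0.0874]
290 215  [0.5579 0.0819 0.0853]
290 218  [0.5607 0.0844 0.0497]
290 221  [0.5432 0.0801 0.091 ]
290 224  [0.5372 0.0797 0.0889]
290 227  [0.5307 0.079  0.089 ]
290 230  [0.5242 0.0784 0.0889]
290 233  [0.5172 0.0776 0.0912]

[... 1246 characters left out ...]

420 230  [ 0.5462 -0.1955  0.0909]
420 233  [ 0.54   -0.1959  0.0899]
420 236  [ 0.5331 -0.1958  0.0913]
420 239  [ 0.5264 -0.1959  0.0922]
420 242  [ 0.5249 -0.2004  0.0712]
420 245  [ 0.5253 -0.207   0.0401]
420 248  [ 0.5254 -0.2137  0.0087]
480 212  [ 0.5969 -0.3225  0.0888]
480 215  [ 0.5908 -0.3231  0.0871]
480 218  [ 0.5839 -0.3228  0.0879]
480 221  [ 0.5761 -0.3216  0.0918]
480 224  [ 0.5703 -0.3225  0.0892]
480 227  [ 0.5638 -0.3227  0.0887]
480 230  [ 0.5567 -0.3221  0.0905]
480 233  [ 0.5504 -0.3223  0.0898]
480 236  [ 0.5434 -0.3218  0.0916]
480 239  [ 0.5369 -0.3218  0.0915]
480 242  [ 0.5335 -0.3262  0.0789]
480 245  [ 0.5336 -0.3356  0.0512]
480 248  [ 0.5348 -0.3474  0.0165]
```

View pics/crop_top.png

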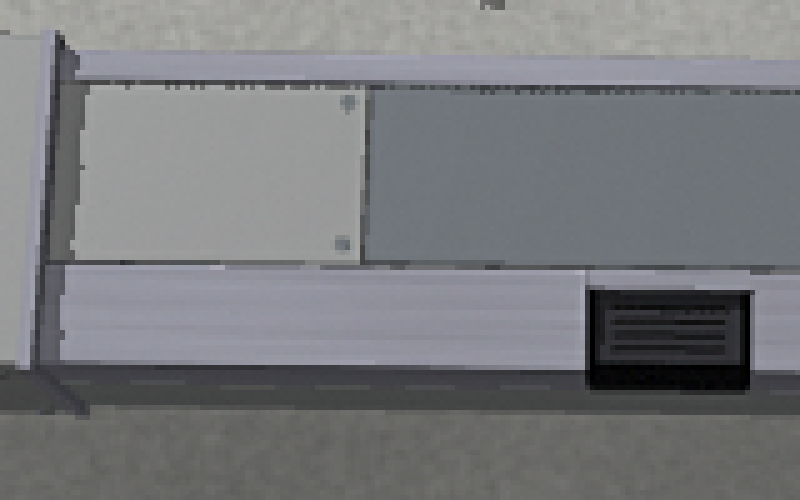

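View pics/crop_top2.png

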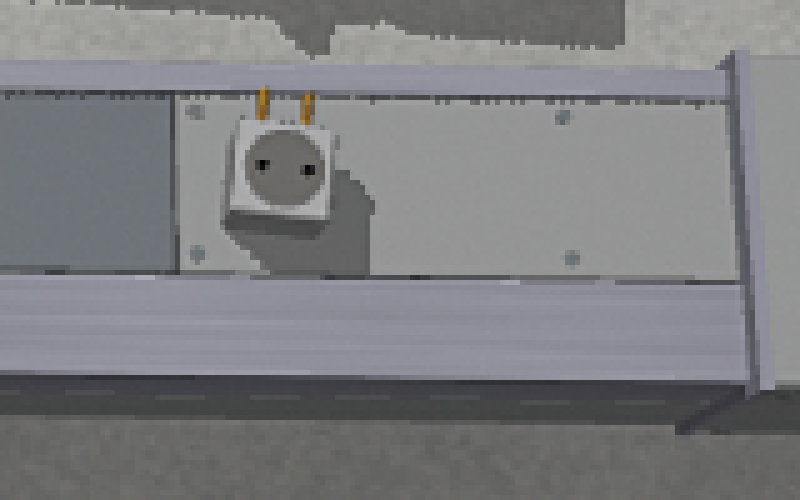

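View pics/crop_side.png

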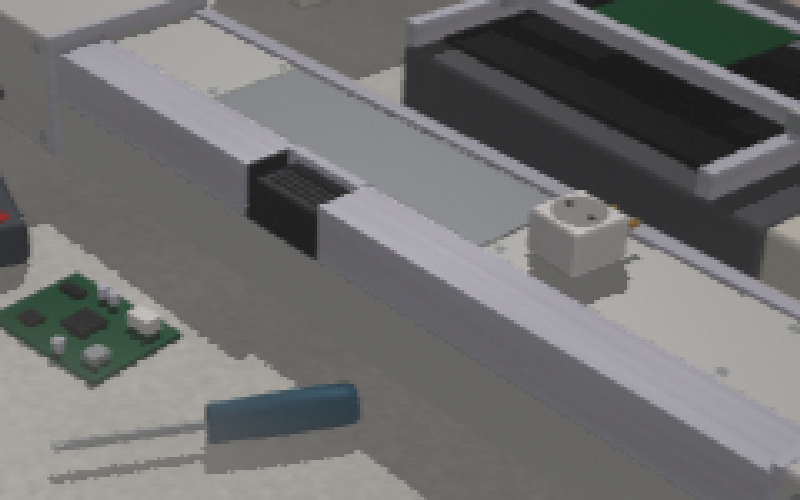

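```bash
python3 - <<'E'
import plant; print([x for x in dir(plant) if x[0]!='_'])
from plant import *
from h import *
print(getattr(plant,'tips_ahead',None))
c=camera_params("top"); s=camera_params("side")
def cr(x,y,x0,y0,k): return x0+(x+.0)/k-0.5+0.5/k, y0+y/k-0.5+0.5/k
for n,x,y in [("leftend front",62,366),("left back",62,265),("notch FL",586,372),("notch FR",750,373),("notch BL",586,289),("notch BR",752,290)]:
    print(n,ray_z(c,*cr(x,y,190,165,5),.09).round(4))
for n,x,y in [("rightend front",748,380),("right back",742,282)]:
    print(n,ray_z(c,*cr(x,y,350,165,5),.09).round(4))
for n,x,y in [("notch FL",248,165),("notch FR",320,205),("notch BR",365,187),("leftend front",62,55),("rightend",770,472)]:
    print("side",n,ray_z(s,*cr(x,y,240,180,10/3),.09).round(4))
d=np.load("top0.npy")
vv,uu=np.mgrid[200:260,205:495]; P=deproj(c,uu.ravel()*1.,vv.ravel()*1.,d[200:260,205:495].ravel())
m=(P[:,2]>.01)&(P[:,2]<.07)&(abs(P[:,1]-.01)>.06)&(P[:,0]<.55)
Q=P[m]; A=np.polyfit(Q[:,1],Q[:,0],1); 
for _ in range(5):
    r=Q[:,0]-np.polyval(A,Q[:,1]); k=abs(r)<.003; A=np.polyfit(Q[k,1],Q[k,0],1)
print("face x = ",A, r[k].std(),k.sum())
E
```

```text
['IKError', 'camera_params', 'close_job', 'read_camera', 'read_state', 'tips_ahead']
0.011
leftend front [0.492  0.2611 0.09  ]
left back [0.5356 0.2672 0.09  ]
notch FL [0.5074 0.0412 0.09  ]
notch FR [ 0.5127 -0.0276  0.09  ]
notch BL [0.5434 0.0444 0.09  ]
notch BR [ 0.5487 -0.0258  0.09  ]
rightend front [ 0.5372 -0.3627  0.09  ]
right back [ 0.5798 -0.3603  0.09  ]
side notch FL [0.5105 0.039  0.09  ]
side notch FR [ 0.5171 -0.0298  0.09  ]
side notch BR [ 0.554  -0.0282  0.09  ]
side leftend front [0.4958 0.2603 0.09  ]
side rightend [ 0.538  -0.3609  0.09  ]
face x =  [-0.06797993  0.51094605] 0.0004071344734659555 1308
```

```bash
cat > go.py <<'E'
import sys
from plant import *
from h import *
s=read_state(); Rm=R.from_rotvec(s["orientation"]).as_matrix()
t=np.array(list(map(float,sys.argv[1:4]))); yaw=np.arctan2(Rm[1,0],Rm[0,0])
print("t",s["t"],"pos",s["tool_pos"].round(4),"F",s["force"].round(2),"yaw",yaw.round(4),"tilt",Rm[:,2].round(4),"open",round(s["opening"],4))
print("delta tool cm",(Rm.T@(t-s["tool_pos"])*100).round(2),"turn",round(-(1.6387-yaw),4))
E
python3 go.py 0.517 0.155 0.16
```

```text
t 0.15 pos [0.2649 0.5378 0.2037] F [-0.42  0.29  0.52] yaw 1.1129 tilt [-8.0e-04 -1.2e-03 -1.0e+00] open 0.0929
delta tool cm [-23.19  39.53   4.4 ] turn -0.5258
```

Call:
play_rows(increments=[[[-2.3, 4, 0, -0.1], [-4.6, 8, 0, -0.2], [-7, 12, 0, -0.3], [-9.3, 16, 0, -0.4], [-11.6, 20, 0, -0.5]]], jaw=0, squeeze=5)

```text
t: 0.65
tool_pos: [0.3936, 0.3437, 0.2036]
orientation: [2.169, 2.272, -0.003]
force: [-0.3, -0.6, -0.4]
opening: 0.0576
```

```bash
python3 go.py 0.517 0.155 0.16
```

```text
t 0.65 pos [0.3936 0.3437 0.2036] F [-0.26 -0.56 -0.36] yaw 1.6175 tilt [-9.0e-04 -1.4e-03 -1.0e+00] open 0.0576
delta tool cm [-19.42  11.45   4.38] turn -0.0212
```

Call:
play_rows(increments=[[[-4, 2.3, 0, -0.02], [-8, 4.6, 0, -0.02], [-12, 7, 1, -0.02], [-16, 9.3, 2, -0.02], [-19.4, 11.4, 3.5, -0.02]]])

```text
t: 1.15
tool_pos: [0.5178, 0.1531, 0.1691]
orientation: [2.146, 2.293, -0.001]
force: [0.9, 1.0, 0.2]
opening: 0.0176
```

```bash
python3 go.py 0.517 0.155 0.12
```

```text
t 1.15 pos [0.5178 0.1531 0.1691] F [0.91 0.98 0.19] yaw 1.6367 tilt [ 6.0e-04 -1.3e-03 -1.0e+00] open 0.0176
delta tool cm [ 0.2  -0.07  4.91] turn -0.002
```

Call:
play_rows(increments=[[[0.2, -0.05, 2, 0], [0.2, -0.05, 4, 0], [0.2, -0.05, 5.2, 0], [0.2, -0.05, 5.4, 0], [0.2, -0.05, 5.4, 0]]])

```text
t: 1.65
tool_pos: [0.5169, 0.1552, 0.1151]
orientation: [2.146, 2.293, -0.001]
force: [-0.4, 0.6, 0.1]
opening: 0.0004
```

```bash
python3 go.py 0.517 0.155 0.101; python3 - <<'E'
from plant import *
from h import *
for n in ("side","top"):
    p,d=read_camera(n)
    x,y=(200,130) if n=="side" else (190,165)
    cv2.imwrite(f"pics/{n}1.png",cv2.resize(p[y:y+150,x:x+200],(800,600),interpolation=cv2.INTER_NEAREST))
p,d=read_camera("wrist"); cv2.imwrite("pics/wrist1.png",p)
E
```

```text
t 1.65 pos [0.5169 0.1552 0.1151] F [-0.42  0.6   0.06] yaw 1.6373 tilt [ 2.0e-04 -1.4e-03 -1.0e+00] open 0.0004
delta tool cm [-0.02  0.01  1.41] turn -0.0014
```

View pics/side1.png

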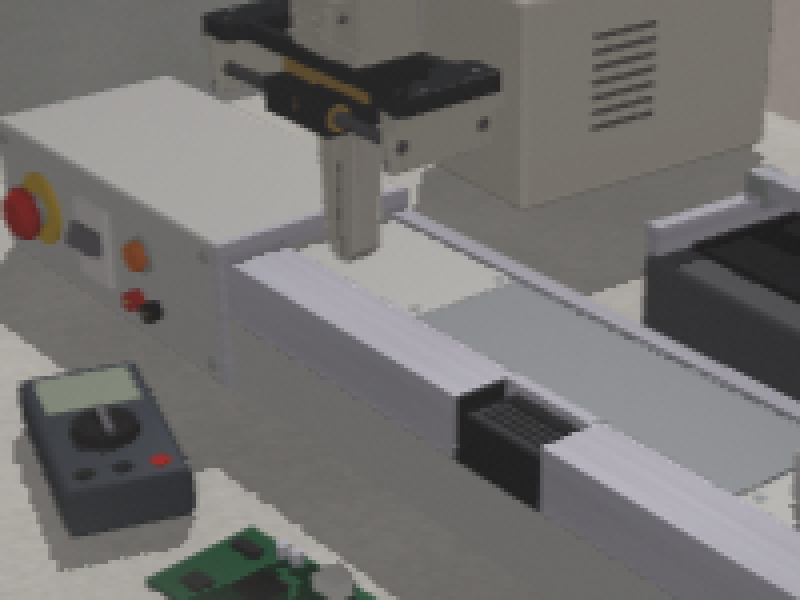

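View pics/wrist1.png

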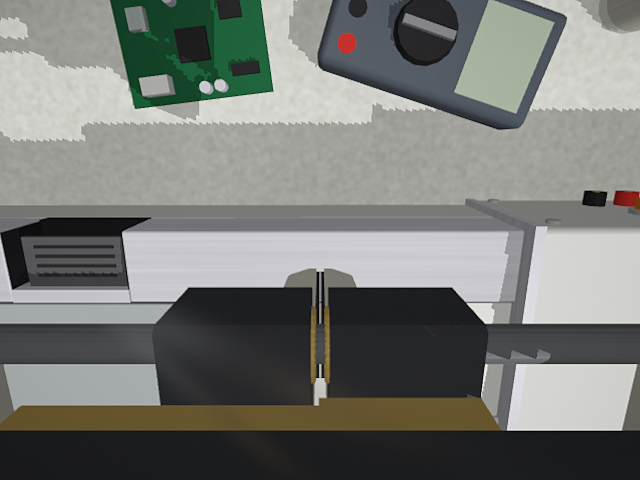

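The side view shows the closed fingers above the land near its left end, and the notch is at crop (525,425). I'll descend to contact now.

Call:
play_rows(increments=[[[0, 0, 0.5, 0], [0, 0, 0.9, 0], [0, 0, 1.2, 0], [0, 0, 1.3, 0], [0, 0, 1.3, 0]]])

```text
t: 2.3
tool_pos: [0.5177, 0.1554, 0.103]
orientation: [2.145, 2.293, 0.001]
force: [-0.4, -0.4, -0.7]
opening: 0.0006
```

Call:
play_rows(increments=[[[0, 0, 0.03, 0], [0, 0, 0.06, 0], [0, 0, 0.1, 0], [0, 0, 0.13, 0], [0, 0, 0.15, 0]]])

```text
t: 2.8
tool_pos: [0.5177, 0.1554, 0.1016]
orientation: [2.145, 2.293, 0.001]
force: [0.7, 0.8, -0.8]
opening: 0.0005
```

Call:
play_rows(increments=[[[0, 0, 0.03, 0], [0, 0, 0.06, 0], [0, 0, 0.09, 0], [0, 0, 0.11, 0], [0, 0, 0.12, 0]]])

```text
t: 3.3
tool_pos: [0.5177, 0.1554, 0.1003]
orientation: [2.145, 2.293, 0.001]
force: [0.7, -0.3, -0.0]
opening: 0.0002
```

Call:
play_rows(increments=[[[0, 0, 0.03, 0], [0, 0, 0.05, 0], [0, 0, 0.07, 0], [0, 0, 0.09, 0], [0, 0, 0.1, 0]]])

```text
t: 3.8
tool_pos: [0.5177, 0.1554, 0.0993]
orientation: [2.145, 2.293, 0.001]
force: [-0.6, -0.9, -0.1]
opening: 0.0008
```

Call:
play_rows(increments=[[[0, 0, 0.02, 0], [0, 0, 0.04, 0], [0, 0, 0.06, 0], [0, 0, 0.08, 0], [0, 0, 0.08, 0]]])

```text
t: 4.3
tool_pos: [0.5177, 0.1553, 0.0984]
orientation: [2.145, 2.293, 0.001]
force: [0.3, -0.4, 0.1]
opening: 0.0003
```

Call:
play_rows(increments=[[[0, 0, 0.02, 0], [0, 0, 0.04, 0], [0, 0, 0.06, 0], [0, 0, 0.08, 0], [0, 0, 0.08, 0]]])

```text
t: 4.8
tool_pos: [0.5177, 0.1554, 0.0976]
orientation: [2.145, 2.293, 0.001]
force: [-0.2, 0.2, -0.0]
opening: 0.0005
```

```bash
python3 go.py 0.517 0.155 0.098; python3 - <<'E'
from plant import *
from h import *
p,d=read_camera("side")
cv2.imwrite("pics/side2.png",cv2.resize(p[140:230,240:360],(800,600),interpolation=cv2.INTER_NEAREST))
E
```

```text
t 4.8 pos [0.5177 0.1554 0.0976] F [-0.15  0.2  -0.01] yaw 1.6374 tilt [ 0.0019 -0.001  -1.    ] open 0.0005
delta tool cm [-0.03 -0.07 -0.04] turn -0.0013
```

View pics/side2.png

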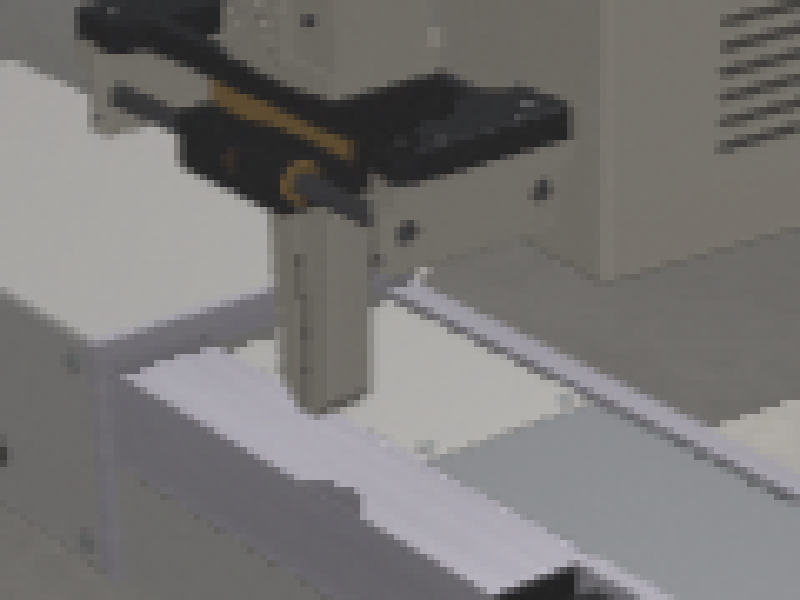

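```bash
python3 - <<'E'
from plant import *
from h import *
s=camera_params("side")
for z in (.085,.09,.095,.1): print(ray_z(s,240+315/6.667-.4,140+415/6.667-.4,z))
import glob
E
```

```text
[0.54136391 0.19983652 0.085     ]
[0.5358983 0.1907458 0.09     ]
[0.53043269 0.18165508 0.095     ]
[0.52496708 0.17256436 0.1       ]
```

```bash
python3 - <<'E'
from plant import *
from h import *
p,d=read_camera("side"); s=camera_params("side")
for u in (284,286,288,290,293):
  for v in range(186,206,2):
    print(u,v,p[v,u],deproj(s,np.array([u*1.]),np.array([v*1.]),np.array([d[v,u]]))[0].round(4))
E
```

```text
284 186 [ 99 106 109] [0.5106 0.1583 0.1493]
284 188 [100 105 109] [0.509  0.1561 0.1456]
284 190 [ 99 105 109] [0.5103 0.1587 0.1394]
284 192 [ 98 104 108] [0.509  0.1569 0.1353]
284 194 [ 99 105 109] [0.5113 0.1612 0.1281]
284 196 [ 98 104 108] [0.5106 0.1603 0.1236]
284 198 [ 97 103 106] [0.5086 0.1573 0.1202]
284 200 [126 127 129] [0.5101 0.1603 0.1136]
284 202 [177 168 171] [0.5287 0.1922 0.091 ]
284 204 [178 169 171] [0.5246 0.1855 0.0894]
286 186 [ 92  98 102] [0.5098 0.1482 0.1531]
286 188 [ 93  99 102] [0.5099 0.1488 0.1479]
286 190 [89 94 98] [0.5109 0.1508 0.142 ]
286 192 [ 93  99 102] [0.5083 0.1468 0.1392]
286 194 [ 93  99 101] [0.5098 0.1498 0.1327]
286 196 [ 93  99 102] [0.5082 0.1474 0.129 ]
286 198 [ 94  99 103] [0.512  0.1541 0.1205]
286 200 [90 95 98] [0.5099 0.151  0.1172]
286 202 [162 155 159] [0.5327 0.1894 0.091 ]
286 204 [178 169 171] [0.5271 0.1805 0.0907]
288 186 [ 98 104 107] [0.5088 0.1378 0.157 ]
288 188 [ 98 103 106] [0.5112 0.1423 0.1499]
288 190 [ 98 103 106] [0.511  0.1422 0.1451]
288 192 [ 98 103 106] [0.5081 0.1377 0.1425]
288 194 [ 98 103 107] [0.5
[... 440 characters left out ...]
 113] [0.5168 0.1437 0.1331]
290 196 [104 109 113] [0.516  0.1427 0.1287]
290 198 [103 108 113] [0.5139 0.1396 0.1254]
290 200 [82 86 89] [0.5172 0.1452 0.1173]
290 202 [175 166 170] [0.5421 0.1864 0.0895]
290 204 [180 169 174] [0.535  0.175  0.0906]
293 186 [103 108 111] [0.5248 0.1424 0.1513]
293 188 [102 107 111] [0.5229 0.1396 0.1478]
293 190 [103 108 113] [0.5258 0.1445 0.1404]
293 192 [103 108 113] [0.5233 0.1409 0.1374]
293 194 [103 108 113] [0.5231 0.1408 0.1325]
293 196 [103 108 113] [0.5243 0.143  0.1264]
293 198 [ 96 100 104] [0.5243 0.1433 0.1212]
293 200 [138 141 143] [0.5563 0.1952 0.0876]
293 202 [171 173 175] [0.5494 0.1843 0.0883]
293 204 [174 166 168] [0.5432 0.1747 0.0884]
```

```bash
python3 - <<'E'
from plant import *
from h import *
p,d=read_camera("side"); s=camera_params("side")
v,u=np.mgrid[100:205,200:345]
P=deproj(s,u.ravel()*1.,v.ravel()*1.,d[100:205,200:345].ravel())
T=np.array([0.5177,0.1554,0.0976]); q=P-T
yw=1.6374; tx=np.array([np.cos(yw),np.sin(yw),0]); ty=np.array([np.sin(yw),-np.cos(yw),0])
a=q@tx; b=q@ty; h=q[:,2]
m=(abs(a)<.15)&(abs(b)<.09)&(h>.0)
for lo in np.arange(.0,.16,.01):
    k=m&(h>=lo)&(h<lo+.01)
    if k.sum(): print(lo.round(3),k.sum(),"x",a[k].min().round(3),a[k].max().round(3),"y",np.percentile(b[k],[0,2,98,100]).round(3))
E
```

```text
0.0 224 x 0.112 0.15 y [-0.023 -0.021  0.071  0.076]
0.01 15 x -0.011 0.011 y [-0.009 -0.009  0.007  0.007]
0.02 42 x -0.017 0.013 y [-0.01  -0.009  0.006  0.007]
0.03 55 x -0.017 0.016 y [-0.009 -0.009  0.007  0.008]
0.04 53 x -0.018 0.018 y [-0.01  -0.01   0.008  0.009]
0.05 55 x -0.018 0.015 y [-0.01  -0.01   0.008  0.009]
0.06 59 x -0.019 0.016 y [-0.01  -0.01   0.007  0.008]
0.07 61 x -0.021 0.019 y [-0.01  -0.01   0.008  0.009]
0.08 48 x -0.022 0.013 y [-0.011 -0.009  0.006  0.009]
0.09 20 x -0.085 0.079 y [-0.032 -0.032  0.009  0.012]
0.1 243 x -0.088 0.089 y [-0.037 -0.036  0.033  0.038]
0.11 364 x -0.089 0.085 y [-0.037 -0.036  0.031  0.036]
0.12 288 x -0.094 0.095 y [-0.036 -0.036  0.031  0.036]
0.13 358 x -0.096 0.093 y [-0.036 -0.035  0.029  0.036]
0.14 498 x -0.096 0.094 y [-0.036 -0.034  0.031  0.035]
0.15 149 x -0.042 0.018 y [-0.025 -0.024  0.018  0.021]
```

Side depth shows the fingertip about 17 mm above the reported TCP, at z≈0.115. That leaves a gap of roughly 25 mm, so I'll trust contact rather than the nominal height.

Call:
play_rows(increments=[[[0, -0.07, 0.5, 0], [0, -0.07, 1, 0], [0, -0.07, 1.4, 0], [0, -0.07, 1.7, 0], [0, -0.07, 1.8, 0]]])

```text
t: 5.45
tool_pos: [0.5166, 0.1552, 0.0789]
orientation: [2.145, 2.293, -0.0]
force: [0.2, 0.0, -0.3]
opening: 0.0002
```

```bash
python3 go.py 0.517 0.155 0.08; python3 - <<'E'
from plant import *
from h import *
p,d=read_camera("side")
cv2.imwrite("pics/side3.png",cv2.resize(p[160:220,250:330],(800,600),interpolation=cv2.INTER_NEAREST))
s=camera_params("side")
for u in (284,287,291):
  for v in range(198,216):
    print(u,v,p[v,u],deproj(s,np.array([u*1.]),np.array([v*1.]),np.array([d[v,u]]))[0].round(4))
E
```

```text
t 5.45 pos [0.5166 0.1552 0.0789] F [ 0.21  0.03 -0.28] yaw 1.6373 tilt [ 9.0e-04 -1.3e-03 -1.0e+00] open 0.0002
delta tool cm [-0.02  0.04 -0.11] turn -0.0014
284 198 [100 106 109] [0.5082 0.1567 0.1205]
284 199 [100 106 110] [0.5093 0.1587 0.1169]
284 200 [100 106 109] [0.509  0.1585 0.1145]
284 201 [ 99 105 108] [0.5088 0.1584 0.1121]
284 202 [ 98 105 108] [0.5077 0.1567 0.1105]
284 203 [ 99 105 109] [0.5092 0.1594 0.1065]
284 204 [ 98 104 107] [0.5082 0.1579 0.1048]
284 205 [ 99 105 108] [0.5083 0.1582 0.102 ]
284 206 [ 97 103 106] [0.5081 0.1582 0.0995]
284 207 [111 114 117] [0.5101 0.1617 0.095 ]
284 208 [139 137 140] [0.5088 0.1596 0.0936]
284 209 [135 128 130] [0.508  0.1586 0.0916]
284 210 [108 102 104] [0.5071 0.1572 0.0898]
284 211 [105 100 102] [0.5025 0.1497 0.0915]
284 212 [108 102 105] [0.5027 0.1502 0.0887]
284 213 [108 103 104] [0.5032 0.1512 0.0856]
284 214 [107 102 103] [0.5031 0.1512 0.083 ]
284 215 [106 100 102] [0.5006 0.1472 0.0828]
287 198 [ 98 103 106] [0.5116 0.1489 0.1225]
287 199 [ 98 103 107] [0.5097 0.1461 0.1216]
287 200 [ 98 103 107] [0.5097 0.1462 0.1
[... 786 characters left out ...]
 112] [0.5157 0.1384 0.1203]
291 201 [103 108 112] [0.5153 0.138  0.1181]
291 202 [102 108 112] [0.5158 0.1389 0.1151]
291 203 [103 108 112] [0.5152 0.1381 0.113 ]
291 204 [103 108 113] [0.5154 0.1386 0.1102]
291 205 [103 108 112] [0.5172 0.1416 0.106 ]
291 206 [100 105 110] [0.5166 0.1408 0.1039]
291 207 [82 86 89] [0.5207 0.1476 0.0975]
291 208 [115 113 116] [0.5242 0.1536 0.0915]
291 209 [105 102 103] [0.5219 0.15   0.091 ]
291 210 [104  99 102] [0.519  0.1453 0.0911]
291 211 [104  99 101] [0.5165 0.1414 0.0908]
291 212 [104 100 101] [0.5149 0.1389 0.0897]
291 213 [105 100 102] [0.5115 0.1337 0.0902]
291 214 [104  99 102] [0.5063 0.1252 0.0927]
291 215 [104 100 101] [0.5054 0.124  0.0909]
```

View pics/side3.png

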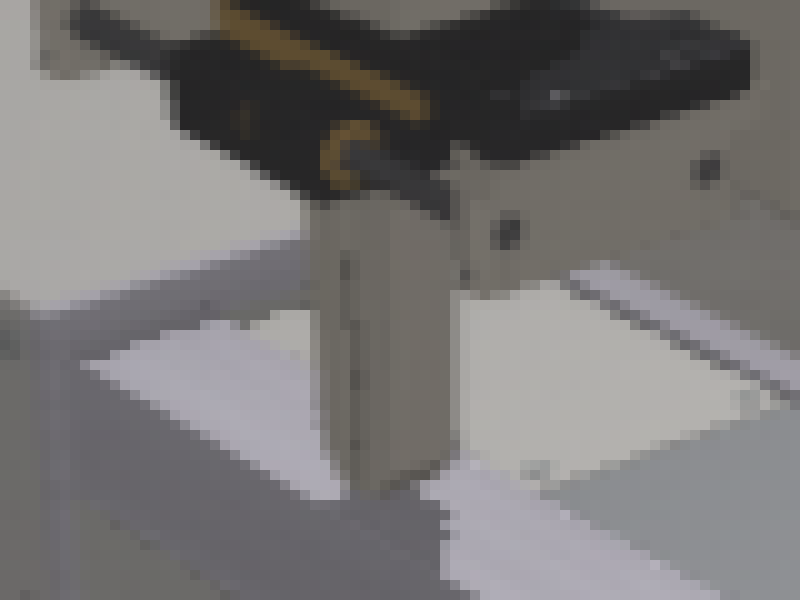

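Call:
play_rows(increments=[[[0, 0, 0.15, 0], [0, 0, 0.3, 0], [0, 0, 0.35, 0], [0, 0, 0.4, 0], [0, 0, 0.4, 0]]])

```text
t: 6.0
tool_pos: [0.5169, 0.1553, 0.0762]
orientation: [2.145, 2.293, 0.0]
force: [-5.2, -1.6, 8.4]
opening: 0.0
```

Call:
play_rows(increments=[[[0, 0, 0.03, 0], [0, 0, 0.06, 0], [0, 0, 0.08, 0], [0, 0, 0.1, 0], [0, 0, 0.1, 0]]])

```text
t: 6.5
tool_pos: [0.5172, 0.1554, 0.0762]
orientation: [2.145, 2.293, 0.001]
force: [-3.8, -1.1, 9.2]
opening: 0.0005
```

Call:
play_rows(increments=[[[0, 0, 0.03, 0], [0, 0, 0.06, 0], [0, 0, 0.08, 0], [0, 0, 0.1, 0], [0, 0, 0.1, 0]]])

```text
t: 7.0
tool_pos: [0.5174, 0.1554, 0.0762]
orientation: [2.144, 2.292, 0.002]
force: [-5.5, -1.2, 11.2]
opening: 0.0004
```

Contact is made on the land at tool z = 0.0762 with about 10 N. Now I'll slide right along the edge, keeping a light preload.

Call:
play_rows(increments=[[[-0.4, 0, 0.06, 0], [-0.8, 0, 0.06, 0], [-1.2, 0, 0.06, 0], [-1.6, 0, 0.06, 0], [-2, 0, 0.06, 0]]])

```text
t: 7.5
tool_pos: [0.5195, 0.1358, 0.0762]
orientation: [2.144, 2.292, 0.005]
force: [0.8, 3.9, 5.2]
opening: 0.0009
```

Call:
play_rows(increments=[[[-0.4, 0, 0.06, 0], [-0.8, 0, 0.06, 0], [-1.2, 0, 0.06, 0], [-1.6, 0, 0.06, 0], [-2, 0, 0.06, 0]]])

```text
t: 8.0
tool_pos: [0.5216, 0.1161, 0.0762]
orientation: [2.144, 2.292, 0.008]
force: [0.6, 4.0, 5.1]
opening: 0.0007
```

Call:
play_rows(increments=[[[-0.4, -0.05, 0.06, 0], [-0.8, -0.1, 0.06, 0], [-1.2, -0.15, 0.06, 0], [-1.6, -0.2, 0.06, 0], [-2, -0.2, 0.06, 0]]])

```text
t: 8.5
tool_pos: [0.5216, 0.0964, 0.0762]
orientation: [2.144, 2.291, 0.011]
force: [0.2, 3.0, 5.8]
opening: 0.0004
```

Call:
play_rows(increments=[[[-0.4, -0.05, 0.06, 0], [-0.8, -0.1, 0.06, 0], [-1.2, -0.1, 0.06, 0], [-1.6, -0.1, 0.06, 0], [-2, -0.1, 0.06, 0]]])

```text
t: 9.0
tool_pos: [0.5227, 0.0767, 0.0762]
orientation: [2.143, 2.291, 0.014]
force: [0.2, 4.5, 6.5]
opening: 0.0008
```

```bash
python3 go.py 0.526 0.025 0.0762
```

```text
t 9.0 pos [0.5227 0.0767 0.0762] F [0.21 4.47 6.5 ] yaw 1.6375 tilt [ 0.0091  0.0034 -1.    ] open 0.0008
delta tool cm [-5.18 -0.02 -0.01] turn -0.0012
```

Call:
play_rows(increments=[[[-0.4, -0.05, 0.06, 0], [-0.8, -0.1, 0.06, 0], [-1.2, -0.1, 0.06, 0], [-1.6, -0.1, 0.06, 0], [-2, -0.1, 0.06, 0]]])

```text
t: 9.5
tool_pos: [0.5238, 0.057, 0.0762]
orientation: [2.143, 2.291, 0.017]
force: [0.7, 4.1, 6.1]
opening: 0.0003
```

Call:
play_rows(increments=[[[-0.3, -0.02, 0.06, 0], [-0.6, -0.05, 0.06, 0], [-0.9, -0.08, 0.06, 0], [-1.2, -0.1, 0.06, 0], [-1.5, -0.1, 0.06, 0]]])

```text
t: 10.0
tool_pos: [0.5245, 0.0423, 0.0762]
orientation: [2.143, 2.29, 0.02]
force: [0.2, 3.7, 5.4]
opening: 0.0002
```

Call:
play_rows(increments=[[[-0.2, -0.02, 0.08, 0], [-0.4, -0.05, 0.08, 0], [-0.6, -0.08, 0.08, 0], [-0.8, -0.08, 0.08, 0], [-1, -0.08, 0.08, 0]]])

```text
t: 10.5
tool_pos: [0.5239, 0.0318, 0.0747]
orientation: [2.143, 2.291, 0.018]
force: [0.7, 0.2, -0.4]
opening: 0.0006
```

The fingertip dropped off the land at y≈0.032: force went to zero and z fell by 1.5 mm. That is the notch's left lip. I'll carry on toward its middle.

Call:
play_rows(increments=[[[-0.5, 0.02, 0.05, 0], [-1, 0.05, 0.15, 0], [-1.5, 0.08, 0.25, 0], [-2, 0.12, 0.35, 0], [-2.4, 0.15, 0.4, 0]]])

```text
t: 11.0
tool_pos: [0.527, 0.0074, 0.0704]
orientation: [2.144, 2.291, 0.018]
force: [0.3, -0.0, -0.3]
opening: 0.0009
```

```bash
python3 go.py 0.527 0.007 0.066; python3 - <<'E'
from plant import *
from h import *
p,d=read_camera("side")
cv2.imwrite("pics/side4.png",cv2.resize(p[190:265,280:380],(800,600),interpolation=cv2.INTER_NEAREST))
E
```

```text
t 11.0 pos [0.527  0.0074 0.0704] F [ 0.3  -0.01 -0.33] yaw 1.6371 tilt [ 0.0109  0.0051 -0.9999] open 0.0009
delta tool cm [-0.04 -0.01  0.44] turn -0.0016
```

View pics/side4.png

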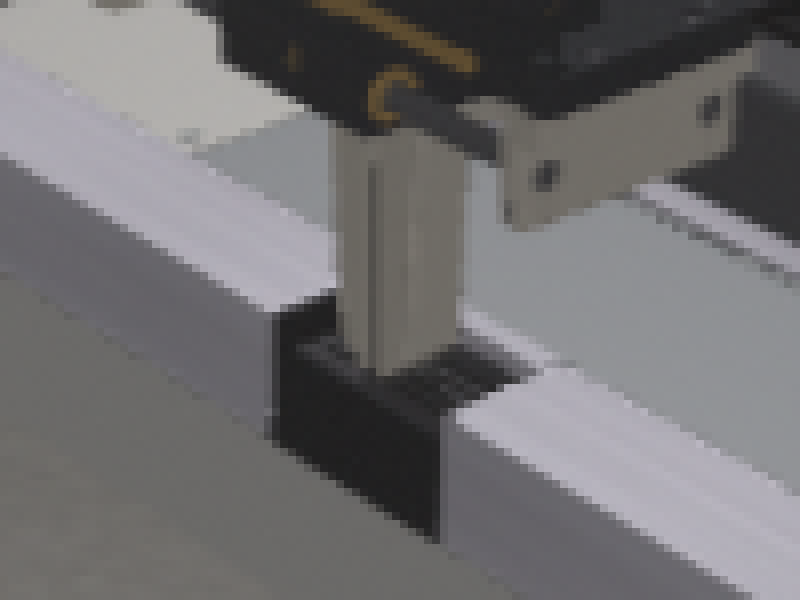

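The finger stands centred in the notch, with its tip just above the ribbed catch at crop (385,370). Pressing now.

Call:
play_rows(increments=[[[0, 0, 0.2, 0], [0, 0, 0.4, 0], [0, 0, 0.5, 0], [0, 0, 0.6, 0], [0, 0, 0.7, 0]]])

```text
t: 11.55
tool_pos: [0.5262, 0.0069, 0.0643]
orientation: [2.144, 2.292, 0.014]
force: [-12.5, -2.0, 16.8]
opening: 0.0006
```

Call:
play_rows(increments=[[[0, 0, 0.1, 0], [0, 0, 0.2, 0], [0, 0, 0.3, 0], [0, 0, 0.4, 0], [0, 0, 0.4, 0]]])

```text
t: 12.05
tool_pos: [0.5242, 0.0068, 0.0607]
orientation: [2.145, 2.294, 0.009]
force: [-13.8, -2.0, 15.2]
opening: 0.0004
```

```bash
python3 go.py 0.527 0.007 0.058; python3 - <<'E'
from plant import *
from h import *
p,d=read_camera("side")
cv2.imwrite("pics/side5.png",cv2.resize(p[150:300,260:460],(800,600),interpolation=cv2.INTER_NEAREST))
E
```

```text
t 12.05 pos [0.5242 0.0068 0.0607] F [-13.79  -1.96  15.2 ] yaw 1.6378 tilt [ 0.0043  0.0036 -1.    ] open 0.0004
delta tool cm [0.   0.28 0.27] turn -0.0009
```

View pics/side5.png

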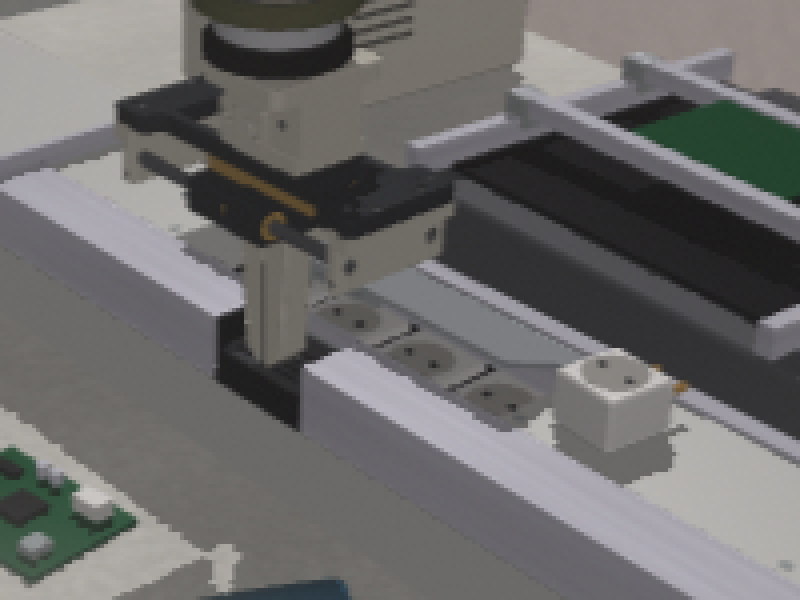

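The hatch has sprung ajar, with the sockets visible beneath it. I'll withdraw up and toward the robot, through the notch's open front and away from the flap.

Call:
play_rows(increments=[[[0, -0.3, -0.5, 0], [0, -1.2, -1, 0], [0, -2.5, -1.5, 0], [0, -4, -2, 0], [0, -5.5, -2.5, 0]]])

```text
t: 12.6
tool_pos: [0.4685, 0.0032, 0.0855]
orientation: [2.145, 2.295, 0.009]
force: [-0.1, -0.9, 0.7]
opening: 0.0005
```

Call:
play_rows(increments=[[[0, -1.5, -2, 0], [0, -3, -4, 0], [0, -4.5, -6, 0], [0, -6, -8, 0], [0, -7, -10, 0]]])

```text
t: 13.1
tool_pos: [0.3974, -0.0016, 0.1859]
orientation: [2.145, 2.295, 0.009]
force: [-0.1, -0.5, 0.1]
opening: 0.0002
```

Call:
play_rows(increments=[[[0, 0, 0, 0], [0, 0, 0, 0], [0, 0, 0, 0], [0, 0, 0, 0], [0, 0, 0, 0]]])

```text
t: 13.6
tool_pos: [0.397, -0.0015, 0.1848]
orientation: [-2.144, -2.295, -0.007]
force: [-0.9, -0.2, -0.1]
opening: 0.0005
```

```bash
python3 go.py 0.45 0.007 0.2; python3 - <<'E'
from plant import *
from h import *
p,d=read_camera("side"); cv2.imwrite("pics/side6.png",p)
s=camera_params("side"); v,u=np.mgrid[180:330,260:480]
P=deproj(s,u.ravel()*1.,v.ravel()*1.,d[180:330,260:480].ravel())
a=np.array([np.cos(.068),np.sin(.068)]); x=(P[:,:2]-np.array([.5115-.068*.007,.007]))@a; y=(P[:,:2]-np.array([.5110,.007]))@np.array([-a[1],a[0]])
m=(abs(y)<.12)&(x>.045)&(x<.12)&(P[:,2]>.1)
f=np.polyfit(x[m],P[m,2],1); print(m.sum(),"slope->angle",np.arctan(-f[0]),"rim z max",np.percentile(P[m,2],98))
p,d=read_camera("top"); cv2.imwrite("pics/top6.png",p)
E
```

```text
t 13.6 pos [ 0.397  -0.0015  0.1848] F [-0.92 -0.22 -0.11] yaw 1.6386 tilt [ 0.0024  0.0041 -1.    ] open 0.0005
delta tool cm [ 0.5   5.35 -1.5 ] turn -0.0001
206 slope->angle 0.6183322835332847 rim z max 0.13388890662565747
```

View pics/side6.png

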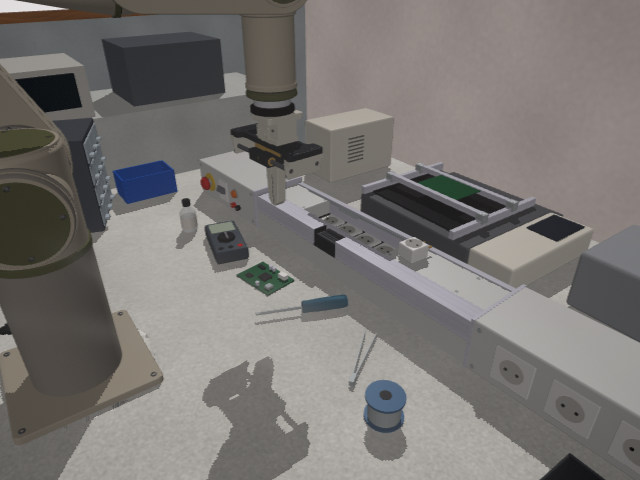

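View pics/top6.png

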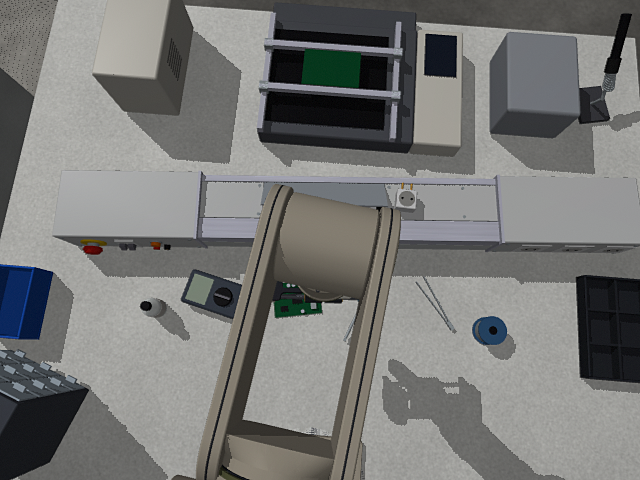

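The hatch stands at about 0.62 rad with the adaptor at top (405,199) unmoved, the bench items where they were, and the robot clear. Handing in.

```bash
python3 -c "
from plant import *
print(read_state()['dq'].round(3)); print(close_job())"
```

```text
[-0.001 -0.005 -0.004  0.003  0.002  0.   ]
the job is handed in; nothing more can be done
None
```

The hatch is open and the job is handed in at about t = 13.7 s.

**What I did:** With the jaws closed, I set the fingertip on the land near its left end, about 5 mm beyond `edge_left`. I slid it right in contact, with readings of 5–7 N downward, until it dropped into the notch at y ≈ 0.032. I then pressed the catch near the middle of the notch until the hatch sprang, and drew the finger out toward the robot and upward.

**Last checks:**
- **Hatch:** the side camera's depth gives an opening of about 0.62 rad, with the rim about 44 mm above the land. Both are within what the text expects.
- **Robot:** the tool reads no contact force beyond noise and the arm is at rest, clear of everything.
- **Other items:** the adaptor and the bench items look unmoved in both views. The arm hides part of the screwdriver and multimeter from the top camera, but the side view shows them in place.

**Disagreements and surprises:**
- **Fingertip height:** contact on the 90 mm land came at a reported TCP height of 76 mm, where `tips_ahead` implied about 101 mm. I went by the side camera's depth and by contact instead.
- **Press force:** it read about 15–17 N down plus 13 N sideways, more than the catch's stated 6–7 N. I did not establish why. It vanished once I withdrew.

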